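# Pulse the nut grinder over a pastry

## Robot

A 6-joint arm with a two-finger parallel gripper is mounted at the origin on the work surface. World frame = base frame: x ahead of the robot, y to its left, z up, the work surface at z = 0. Lengths are in mm, angles in rad, forces in N, time in s.
With the tool pointing down it reaches from about 275 to 775 mm from the base axis. Payload 14.6 kg.
Tool frame: the origin (TCP) lies at the very end of the fingers, on their centre line; the grasp point (between the pads) lies 19 mm behind it; z points along the fingers, y is the direction in which the jaws open and shut (so a half turn about z gives the same grasp; the last joint's range is limited). The gripper opens to 85 mm and grips with 20 to 120 N. Pads are 22 mm wide; open, the fingers measure 114 mm over their backs; the gripper's body (76 mm by 85 mm) begins 54 mm behind the grasp point. The pads swing forward as they close: fully open they stand 13 mm farther back than shut.
Start: joints at [-0.155, 0.263, -0.048, 1.259, 0, 1.415], TCP at [525.003, -0.006, 231.278] pointing down, gripper open.
Joint ranges: [-2.65, 2.65], [-0.89, 1.7], [-1.18, 1.37], [-2.13, 2.11], [-1.35, 1.29], [-3.14, 3.14]. Speed limits (rad/s): [1.89, 1.89, 2.57, 2.79, 3.14, 3.14].

## Interface

Orientations are given as a unit quaternion [x, y, z, w].
In Python, from plant import robot, imaging gives the robot as it stands.
- The arm moves only by the shell command python3 -m crank 'ROWS' [FORCE]. ROWS is a JSON object of lists of equal length, an entry for each row: "delta_pos": the shift along the tool's x, y, z in cm, a list of three; "yaw": the turn about the tool's z in degrees; "hand": the finger opening in cm, from 0 to 8.54. A call has 1 to 5 rows; each row shifts and turns the commanded pose from where the row before left it, along the tool's axes as they then stand; what a row does not reach is not made up. A row lasts 1/10 s, in which the tool goes at most 50 mm and 8.59 degrees, less where a joint would pass 70% of its speed; a pose out of reach is approached as far as the arm can. A call is refused whole if a number of a shift passes 5 or a number of a turn 8.59, either way. A call with a gripper value outside its range is refused whole. The fingers move at their own pace and stop on an object; FORCE is the grip in N (left out, the last holds). Time passes only in rows, so rows that do not move let the fingers close. It gives the time, the measured TCP pose, the force and the opening at its end, in the units of the state.
- robot.sense(): the state, without advancing time (a new reading comes with each control period).
- imaging.get_image(name): name is "scene" or "side" or "wrist"; returns a dict with "image" (384x512x3 uint8, blue, green, red), "fx", "fy", "cx", "cy" (pixels), "T" (4x4, takes a point from camera to world coordinates). Camera axes: x right, y up, looking along -z (the intrinsics and any distortion apply to the point x, -y, -z); pixel columns grow to the right and rows downward; lengths in mm; the calibration is good to about 2 mm. A picture is of the moment at which its call begins. There is no depth.
- robot.close_job(): hands the job in, once; it reports no verdict.
The state is a dict: "time_s": time; "joints": joint angles; "joint_velocities": joint speeds; "tau": joint torques, N m; "ee_pos": TCP position; "orientation": TCP orientation; "ft_force": force on the tool from outside, world axes, zero at the start; "torque": the same for the moment, N m; "gripper_width": finger opening in mm.
Only numpy, scipy, OpenCV 4.12 (cv2) and the standard library are available. Lean on these libraries where they do the work, as an engineer would, in place of code of your own. Each camera call takes 0.05 s, during which the arm holds its last target. There are 200 camera calls.

## Task

At the pastry stall, slide the white dish with the rolled pastry across the counter, without lifting it, until it stands centred under the grinder's spout. Then put the loose lid in the grinder's mouth, its two pins down through the entry gaps until it is fully seated, and twist it clockwise (seen from above) against the spring to the half-way rib, never as far as the click of the locking catch. Finish while gripping the lid and holding it there at the half-way rib, with the dish still under the spout and the bottle, the jar and the turner left where they stand.

Things in the scene. Friction and masses are not known exactly. Their poses are not given: they have to be found in the camera images.
- grinder: Nut grinder fixed on the counter: upright cylinder 110 mm across, 120 mm at its steel deck (top 164 mm high). Origin at the counter on the grinder's axis, z up. Its spout sticks out along its own -x. The two entry gaps for the lid's pins lie on its own x axis, at +x and -x of the mouth.
- mouth (a point): Centre of the grinder's round mouth at the top of its rim, 170 mm above the counter; axes as the grinder's. Opening 48 mm wide, with two gaps 13 mm wide at +x and -x reaching 36 mm from the axis. Under the 4 mm lip turns a black coupling whose slots take the pins; at rest they stand under the gaps.
- half_rib (a point): Top of one of two opposite raised ribs (12 x 4 mm, 5 mm high) on the deck, 48 to 60 mm from the axis. They mark half-way: 0.60 rad clockwise, seen from above, from the entry gaps. The lid's nubs point at them when it is turned half-way.
- catch_top (a point): Top of the locking catch: black block 18 mm square with a sprung steel ball towards the mouth, 58 to 76 mm from the axis, 180 mm high, 1.20 rad clockwise from the +x gap. The lid clicks when a nub is forced past the ball.
- spout (a point): Centre of the outlet of the steel spout (round nozzle 36 mm wide, 43 mm tall, pointing down), 75 mm above the counter, 140 mm from the grinder's axis along its own -x; a 26 mm pipe leads from it to the body. The dish belongs with its centre right under this point.
- lid_grip (a point): Centre of the upright grip bar of the loose black lid, whose plug stands on the counter. Bar 56 mm long along the lid's x, 18 mm wide along its y, 38 mm tall (19 mm above and below this point), on a disc 76 mm wide, 8 mm thick. The lid is the same turned by half a turn. Mass 0.13 to 0.25 kg. When seated this point is 27 mm above mouth.
- lid_foot (a point): Centre of the foot of the lid's plug, 42 mm below the bar's centre. The plug is 44 mm wide, narrowed to 36 mm at the foot, 15 mm long up to the disc, which rests on the rim when seated. Two 9 mm round steel pins near the foot reach 31 mm from the axis along the lid's +x and -x; a nub on the disc's edge above each pin reaches 47 mm.
- dish_mid (a point): Centre of the loose round white dish, half-way up (14 mm above the counter). Nearly straight wall, 116 mm wide at the rim, 28 mm tall, 4 mm thick; a roll of pastry fixed in it rises to 34 mm. Mass 0.2 to 0.4 kg.
- coupling (a joint): Turn of the coupling in the grinder, rad: 0 at rest, slots under the gaps; grows as the lid turns it clockwise from above. A spring drives it back to 0 (0.06 N m at rest, 0.13 N m at 0.6). It lags up to 0.15 rad behind the lid's own turn through play. From about 1.0 rad the nub meets the catch, which clicks at about 1.2.
Not all that is in view belongs to the job. Several things look just like the part that bears dish_mid: the one meant starts farthest from the robot's base.

How it is judged (in metres and radians):
On the way, in this order (a step that is already met when the one before it is completed fails the run):
1. the dish stands at rest with its centre within 25 mm of under the spout (horizontal distance between dish_mid and spout below 0.025 m and height (world z) of dish_mid below 0.019 m and linear speed of dish below 0.02 m/s), for 0.2 s.
2. the lid is seated in the mouth with the coupling still near rest (horizontal distance between lid_grip and mouth below 0.005 m and z of lid_grip in the frame of mouth below 0.0295 m and angle between lid_grip's own z axis and vertical below 0.1 rad and value of joint coupling below 0.25 rad), for 0.1 s.
At the end, for the whole second after the job is handed in: Lid seated in the mouth (within 5 mm of centre and 2.5 mm of height, upright), turned clockwise 0.42 to 0.78 rad from the gaps, still, coupling past 0.3 rad, fingers gripping it; dish flat, its centre within 25 mm of under the spout (all of step 1 and horizontal distance between lid_grip and mouth below 0.005 m and z of lid_grip in the frame of mouth below 0.0295 m and angle between each of lid_grip, dish_mid's own z axis and vertical below 0.1 rad and angle between the x axis of lid_grip and the x axis of grinder, either way round between 0.42 and 0.78 rad and value of joint coupling above 0.3 rad and velocity of joint coupling between -0.1 and 0.1 rad/s and contact force between the fingers and lid above 2 N); the arm keeps its last pose, push and grip.
It fails at once if the lid was turned as far as the locking catch (coupling past 1.0 rad) (value of joint coupling above 1 rad).
It fails at once if the dish was lifted or tipped (height (world z) of dish_mid above 0.03 m or angle between dish_mid's own z axis and vertical above 0.3 rad).
It fails at once if a bystander (bottle, jar or turner) was moved more than 30 mm (distance of any of syrup, nutjar, turner from where it was at the start of the episode above 0.03 m).
It also fails if it takes over 61 s, if anything falls off the work surface, if the arm or the gripper's body presses on something with over 40 N, if the wrist force passes 120 N, or if a joint passes its speed limit or range.

## Working session

There is one attempt and no reset: what is moved stays moved. The work goes in short steps, Python scripts to look and compute and a shell command to move; the robot and the scene stay as the last step left them, time stands still between calls to the robot, and variables do not carry over. Pictures are saved under pics/ and viewed, about 8 in all and at most 12, crops included, and the job is handed in when it is done.

```bash
ls; mkdir -p pics
python3 - <<'E'
from plant import robot, imaging
import cv2, numpy as np, pickle
s=robot.sense(); print(s)
d={}
for n in ["scene","side","wrist"]:
    r=imaging.get_image(n); d[n]=r
    cv2.imwrite(f"pics/{n}0.png",r["image"]); print(n,{k:v for k,v in r.items() if k!="image"})
pickle.dump(d,open("v0.pkl","wb"))
E
```

```text
pics
{'time_s': 0.0, 'joints': array([-1.55286946e-01,  2.63555266e-01, -4.89303318e-02,  1.25936594e+00,
        5.43257229e-06,  1.41551386e+00]), 'joint_velocities': array([-0.00182658, -0.00052718,  0.00073582,  0.00011293,  0.00027973,
        0.00065956]), 'tau': array([ 6.28219332e-04, -6.37613010e+01,  3.84567368e+01,  1.37825581e-02,
        8.02127857e-07, -5.80562346e-05]), 'ee_pos': array([5.24744930e+02, 4.31307743e-02, 2.30810741e+02]), 'orientation': array([ 7.07108266e-01,  7.07105100e-01, -3.08688481e-04, -4.27883313e-04]), 'ft_force': array([-0.39860127, -0.24828605, -1.2700697 ]), 'torque': array([-0.00417297, -0.01688198,  0.0445366 ]), 'gripper_width': 85.55270085416946}
scene {'fx': 385.61951978941374, 'fy': 385.61951978941374, 'cx': 257.34650921366136, 'cy': 185.6576815561053, 'T': array([[-5.33974334e-01, -5.67042047e-01,  6.27164036e-01,
         1.10976192e+03],
       [ 8.45400489e-01, -3.69491191e-01,  3.85712681e-01,
         3.53606907e+02],
       [ 1.30162782e-02,  7.36165455e-01,  6.76676437e-01,
         7.54274819e+02],
       [ 0.00000000e+00,  0.0
[... 269 characters left out ...]
9439152e-01,  6.99065293e-01, -6.44635654e-01,
        -5.31695848e+02],
       [ 2.41764807e-03,  6.78484055e-01,  7.34611150e-01,
         7.77149024e+02],
       [ 0.00000000e+00,  0.00000000e+00,  0.00000000e+00,
         1.00000000e+00]])}
wrist {'fx': 310.3397468939577, 'fy': 310.3397468939577, 'cx': 253.75905513185873, 'cy': 193.46821791302125, 'T': array([[ 9.99998069e-01,  9.09373699e-04,  1.74232027e-03,
         5.25274508e+02],
       [-1.34216496e-03,  9.63583311e-01,  2.67404939e-01,
         6.65139346e+01],
       [-1.43569972e-03, -2.67406761e-01,  9.63582670e-01,
         3.73152364e+02],
       [ 0.00000000e+00,  0.00000000e+00,  0.00000000e+00,
         1.00000000e+00]])}
```

View pics/scene0.png

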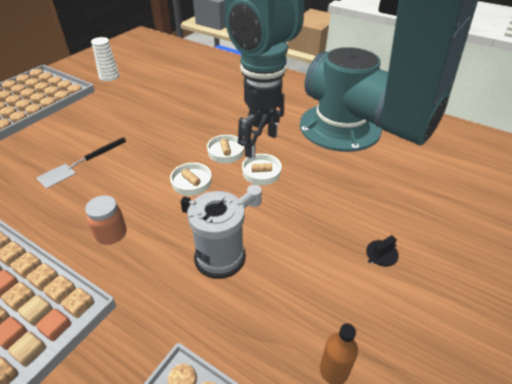

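View pics/side0.png

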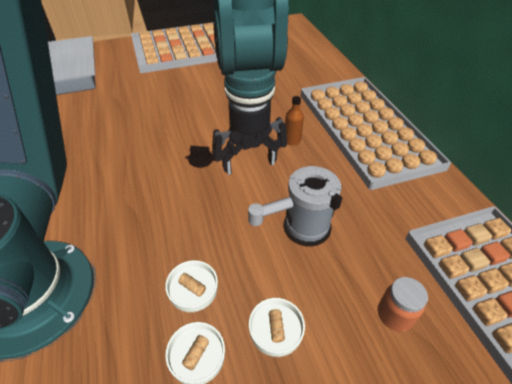

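The scene view shows three dishes at (226,148), (191,178) and (262,168), the grinder mouth at about (216,208) with its spout at (254,195), the lid at (382,251), the turner on the left, the jar at (105,220) and the bottle at (340,355). The side view agrees: dishes at (192,286), (195,352) and (277,327), lid at (201,157), mouth at (316,184) and spout at (256,213).

```bash
cat > h.py <<'E'
import numpy as np, cv2
def ray(c,u,v):
    d=np.array([(u-c["cx"])/c["fx"],-(v-c["cy"])/c["fy"],-1.]); return c["T"][:3,3],c["T"][:3,:3]@d
def onz(c,u,v,z):
    o,d=ray(c,u,v); return o+d*(z-o[2])/d[2]
def two(c1,p1,c2,p2):
    o1,d1=ray(c1,*p1);o2,d2=ray(c2,*p2)
    t=np.linalg.lstsq(np.c_[d1,-d2],o2-o1,rcond=None)[0]
    a,b=o1+d1*t[0],o2+d2*t[1]; return (a+b)/2,np.linalg.norm(a-b)
def proj(c,p):
    q=c["T"][:3,:3].T@(np.asarray(p,float)-c["T"][:3,3]); return c["cx"]-c["fx"]*q[0]/q[2], c["cy"]+c["fy"]*q[1]/q[2]
E
python3 - <<'E'
import pickle,cv2,numpy as np
from h import *
d=pickle.load(open("v0.pkl","rb"))
for n,roi in (("scene",(150,125,300,205)),("side",(150,250,320,384))):
    c=d[n];im=c["image"];h=cv2.cvtColor(im,cv2.COLOR_BGR2HSV)
    x0,y0,x1,y1=roi
    m=((h[...,1]<50)&(h[...,2]>150)).astype(np.uint8)*255
    k=np.zeros_like(m);k[y0:y1,x0:x1]=m[y0:y1,x0:x1]
    for q in cv2.findContours(k,cv2.RETR_EXTERNAL,cv2.CHAIN_APPROX_NONE)[0]:
        if cv2.contourArea(q)<300: continue
        P=np.array([onz(c,*p[0],28) for p in cv2.convexHull(q)])[:,:2]
        (a,b),r=cv2.minEnclosingCircle(P.astype(np.float32))
        print(n,cv2.boundingRect(q),"centre",round(a),round(b),"r",round(r),"R",round(np.hypot(a,b)))
T=[]
for n,x,y,w in (("scene",170,170,100),("scene",347,225,72),("side",240,155,108),("side",175,135,60)):
    t=d[n]["image"][y:y+w*3//4,x:x+w]; T.append(cv2.resize(t,(400,300),interpolation=cv2.INTER_CUBIC))
cv2.imwrite("pics/crops.png",np.vstack([np.hstack(T[:2]),np.hstack(T[2:])]))
E
```

```text
scene (170, 163, 41, 33) centre 514 -237 r 70 R 566
scene (190, 154, 92, 51) centre 446 -126 r 153 R 463
scene (207, 135, 37, 28) centre 344 -237 r 71 R 418
side (166, 322, 59, 62) centre 333 -251 r 60 R 417
side (249, 298, 56, 59) centre 502 -250 r 61 R 561
side (166, 261, 52, 51) centre 354 -106 r 63 R 370
```

View pics/crops.png

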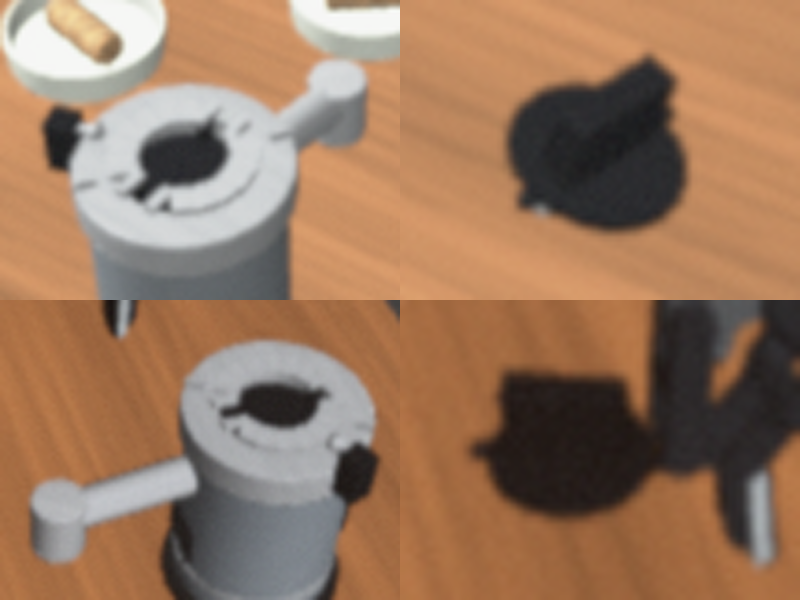

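View pics/wrist0.png

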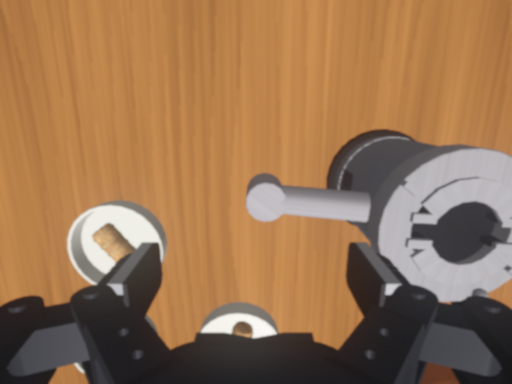

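The crops show the mouth and gaps, the spout cap, and the lid with its bar and one nub. In the wrist view the spout cap is at (266,198), the mouth at (466,234), and the gaps at about (421,230) and (500,237).

Run:
```python
import pickle
from h import *
d=pickle.load(open("v0.pkl","rb"));S,D,W=d["scene"],d["side"],d["wrist"]
np.set_printoptions(precision=1,suppress=True)
s=lambda x,y:(170+x/4-.4,170+y/4-.4); e=lambda x,y:(240+x/3.704-.4,155+(y-300)/3.704-.4)
ls=lambda x,y:(347+(x-400)/5.556-.4,225+y/5.556-.4); le=lambda x,y:(175+(x-400)/6.667-.4,135+(y-300)/6.667-.4)
print("mouth",two(S,s(183,158),D,e(280,405)),onz(S,*s(183,158),170),onz(D,*e(280,405),170),onz(W,466,234,168))
print("spout top",two(S,s(337,77),D,e(57,500)),onz(S,*s(337,77),118),onz(D,*e(57,500),118),onz(W,266,198,118))
print("disc",onz(S,*ls(597,157),19),onz(D,*le(568,448),19))
print("nubs side",onz(D,*le(480,452),19),"nub scene",onz(S,*ls(528,202),19))
print("bar top ends",onz(D,*le(505,376),61),onz(D,*le(625,382),61),onz(S,*ls(660,75),61))
print("dish wrist",onz(W,116,244,28))
print("gaps",onz(W,421,230,168),onz(W,500,237,168))
```

```text
mouth (array([675.4, -18. , 165.4]), np.float64(2.397229271515638)) [677.7 -14.4 170. ] [673.8 -22.7 170. ] [675.8 -20.5 168. ]
spout top (array([534. , -10.6, 117.3]), np.float64(0.6718966935542807)) [534.3 -10.1 118. ] [534.  -11.5 118. ] [535.3  -8.3 118. ]
disc [466.1 309.6  19. ] [465.4 311.9  19. ]
nubs side [426.8 321.5  19. ] nub scene [504.8 292.9  19. ]
bar top ends [443.2 320.1  61. ] [492.7 299.8  61. ] [446.8 320.2  61. ]
dish wrist [357.9 -92.5  28. ]
gaps [643.4 -17.4 168. ] [700.4 -22.8 168. ]
```

Estimates:
- **Grinder:** axis near (675,-18), spout near (534.5,-10). Their separation is 140.8 mm, which agrees with the 140 given.
- **Dish:** about (504,-246), the farthest of the three.
- **Lid:** about (466,311), with its bar at about -22°.

I'll push the dish towards +y with two fingers about 40 mm apart.

```bash
python3 -m crank '{"delta_pos":[[-5,-0.4,0],[-5,-0.4,0],[-5,-0.4,0],[-5,-0.4,0],[-5,-0.4,0]],"yaw":[0,0,0,0,0],"hand":[4,4,4,4,4]}' 40; python3 -m crank '{"delta_pos":[[-5,0,0],[-4.2,0,0],[0,0,0],[0,0,0]],"yaw":[0,0,0,0],"hand":[4,4,4,4]}'
python3 - <<'E'
import pickle
from h import *
from plant import imaging
d=pickle.load(open("v0.pkl","rb"));S,D=d["scene"],d["side"]
np.set_printoptions(precision=1,suppress=True)
print("turner",onz(S,57,175,5),onz(S,125,142,10),"jar",onz(S,107,236,10),onz(D,398,320,10),"bottle",onz(S,336,380,10))
w=imaging.get_image("wrist");cv2.imwrite("pics/w1.png",w["image"]);pickle.dump(w,open("w1.pkl","wb"))
E
```

```text
time_s: 0.65
ee_pos: [504.4, -251.1, 231.2]
orientation: [0.707, 0.707, 0.0, -0.0]
ft_force: [2.0, 0.2, 0.2]
gripper_width: 39.9
time_s: 1.05
ee_pos: [504.7, -341.8, 230.6]
orientation: [0.708, 0.707, 0.0, -0.001]
ft_force: [0.9, 0.1, -1.3]
gripper_width: 40.1
turner [ 696.9 -590.1    5. ] [ 477.2 -539.9   10. ] jar [ 779.7 -284.7   10. ] [ 756.  -312.7   10. ] bottle [789.1 334.3  10. ]
```

View pics/w1.png

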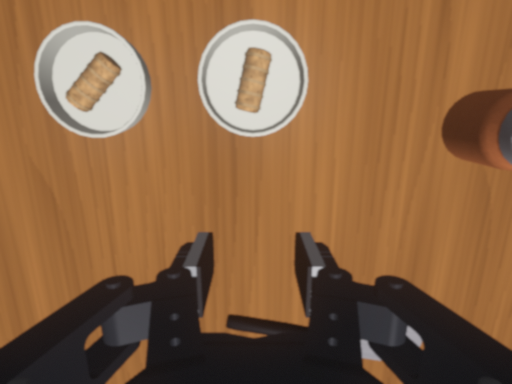

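The wrist view shows the target dish centred at (253,77), straight ahead of the fingers, with the turner handle behind at y of about -540 and clear. I'll descend and then push.

```bash
python3 - <<'E'
import pickle
from h import *
w=pickle.load(open("w1.pkl","rb"));print(onz(w,253,77,28))
E
python3 -m crank '{"delta_pos":[[0,0,5],[0,0,5],[0,0,5],[0,0,4],[0,0,3]],"yaw":[0,0,0,0,0],"hand":[4,4,4,4,4]}'
python3 -m crank '{"delta_pos":[[0,0,0],[1,0,0],[1,0,0],[1,0,0],[0,0,0]],"yaw":[0,0,0,0,0],"hand":[4,4,4,4,4]}'
```

```text
[ 504.16435004 -244.545046     28.        ]
time_s: 1.6
ee_pos: [504.5, -338.8, 9.3]
orientation: [0.706, 0.708, 0.0, -0.001]
ft_force: [0.4, -0.1, -0.1]
gripper_width: 40.0
time_s: 2.1
ee_pos: [505.5, -309.8, 12.5]
orientation: [0.707, 0.708, 0.0, 0.001]
ft_force: [-0.6, -0.1, -1.4]
gripper_width: 39.6
```

```bash
python3 -m crank '{"delta_pos":[[1.5,0.2,0],[1.5,0.2,0],[1.5,0.2,0],[1.5,0.2,0],[1.5,0.2,0]],"yaw":[0,0,0,0,0],"hand":[4,4,4,4,4]}'
python3 -m crank '{"delta_pos":[[1.5,0.2,0],[1.5,0.2,0],[1.5,0.2,0],[1.5,0.2,0],[1.5,0.2,0]],"yaw":[0,0,0,0,0],"hand":[4,4,4,4,4]}'
python3 -m crank '{"delta_pos":[[1.5,0.2,0],[1.5,0.2,0],[1.5,0.2,0],[0,0.2,0],[0,0,0]],"yaw":[0,0,0,0,0],"hand":[4,4,4,4,4]}'
python3 - <<'E'
from h import *
from plant import imaging
T=[]
for n,y,x in (("scene",120,160),("side",200,180)):
    w=imaging.get_image(n); T.append(cv2.resize(w["image"][y:y+150,x:x+150],(400,400)))
cv2.imwrite("pics/p2.png",np.hstack(T))
E
```

```text
time_s: 2.6
ee_pos: [515.2, -234.9, 11.3]
orientation: [0.707, 0.707, -0.0, 0.0]
ft_force: [0.4, -2.8, 1.0]
gripper_width: 40.1
time_s: 3.1
ee_pos: [525.2, -160.0, 11.3]
orientation: [0.707, 0.707, -0.0, -0.0]
ft_force: [0.3, -3.3, 2.0]
gripper_width: 40.1
time_s: 3.6
ee_pos: [533.3, -115.8, 11.2]
orientation: [0.707, 0.707, 0.0, -0.0]
ft_force: [0.3, 0.1, 0.8]
gripper_width: 40.0
```

View pics/p2.png

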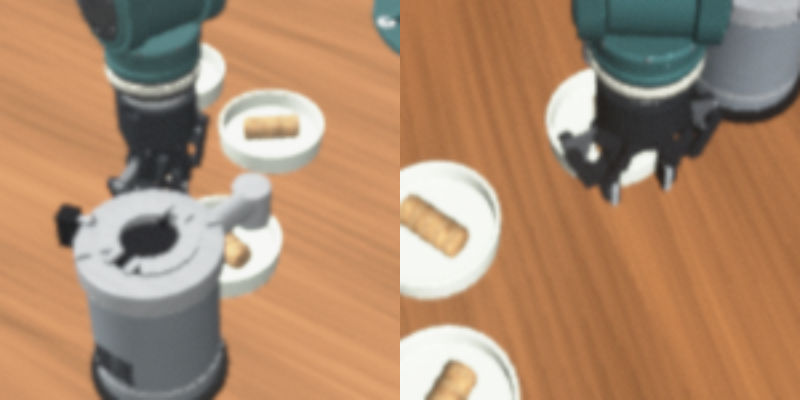

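The dish sits in front of the fingers and partly under the spout. In the crops its right edge is at (282,240) in scene and its left edge at (147,125) in side. I'll measure the rest of the way.

Run:
```python
from h import *
from plant import imaging
np.set_printoptions(precision=0,suppress=True)
for n,y0,y1,x0,x1 in (("scene",190,235,245,275),("side",222,272,230,245)):
    c=imaging.get_image(n);h=cv2.cvtColor(c["image"],cv2.COLOR_BGR2HSV)
    m=(h[...,1]<60)&(h[...,2]>120)
    for y in range(y0,y1,4):
        xs=np.where(m[y,x0:x1])[0]
        if len(xs):
            x=x0+(xs.max() if n=="scene" else xs.min()); print(n,x,y,onz(c,x,y,28)[:2],onz(c,x,y,0)[:2])
```

```text
scene 261 190 [446. -43.] [420. -58.]
scene 260 194 [461. -36.] [436. -51.]
scene 258 198 [477. -33.] [453. -48.]
scene 263 202 [483. -13.] [459. -28.]
scene 265 206 [493.  -1.] [469. -15.]
scene 265 210 [505.   6.] [482.  -7.]
scene 264 214 [519.  12.] [496.  -2.]
scene 263 218 [532.  17.] [510.   4.]
scene 261 222 [546.  20.] [525.   7.]
scene 258 226 [562.  21.] [541.   8.]
scene 250 230 [584.  11.] [563.  -2.]
side 242 230 [505.   3.] [511.  23.]
side 238 234 [492.  -5.] [497.  14.]
side 236 238 [484. -15.] [489.   4.]
side 235 242 [479. -26.] [483.  -7.]
side 235 246 [475. -37.] [480. -19.]
side 236 250 [475. -49.] [479. -31.]
side 237 254 [474. -60.] [478. -43.]
side 238 258 [473. -72.] [477. -54.]
side 241 262 [476. -84.] [481. -67.]
```

The dish centre is now about (532.5,-47), 69 mm ahead of the TCP. I'll push 36 mm more.

```bash
python3 -m crank '{"delta_pos":[[1,0,0],[1,0,0],[1,0,0],[0.6,0,0],[0,0,0]],"yaw":[0,0,0,0,0],"hand":[4,4,4,4,4]}'
python3 -m crank '{"delta_pos":[[-1.5,0,0],[-3,0,0],[-4,0,0],[0,0,-4],[0,0,-5]],"yaw":[0,0,0,0,0],"hand":[4,4,4,4,4]}'
python3 -m crank '{"delta_pos":[[0,0,-5],[0,0,-5],[0,0,-5],[0,0,-3],[0,0,0]],"yaw":[0,0,0,0,0],"hand":[4,4,4,4,4]}'
python3 - <<'E'
from h import *
from plant import imaging
T=[]
for n,y,x in (("scene",120,160),("side",160,180)):
    w=imaging.get_image(n); T.append(cv2.resize(w["image"][y:y+150,x:x+150],(400,400)))
    h=cv2.cvtColor(w["image"],cv2.COLOR_BGR2HSV); m=(h[...,1]<60)&(h[...,2]>120)
    y0,y1,x0,x1=(200,245,245,300) if n=="scene" else (205,260,225,290)
    P=[]
    for yy in range(y0,y1,3):
        xs=np.where(m[yy,x0:x1])[0]
        if len(xs): P+= [(x0+xs.min(),yy),(x0+xs.max(),yy)]
    print(n,[(p,*onz(w,*p,28)[:2].round()) for p in P])
cv2.imwrite("pics/p3.png",np.hstack(T))
E
```

```text
time_s: 4.3
ee_pos: [533.0, -79.0, 11.3]
orientation: [0.707, 0.708, 0.0, -0.0]
ft_force: [0.2, 0.4, -0.1]
gripper_width: 40.1
time_s: 4.8
ee_pos: [531.6, -166.8, 100.8]
orientation: [0.708, 0.706, -0.001, -0.002]
ft_force: [1.0, -1.1, 0.1]
gripper_width: 40.0
time_s: 5.3
ee_pos: [534.1, -166.8, 285.5]
orientation: [0.707, 0.707, 0.001, 0.003]
ft_force: [0.8, 0.2, -0.8]
gripper_width: 39.8
scene [((np.int64(245), 200), np.float64(503.0), np.float64(-58.0)), ((np.int64(265), 200), np.float64(473.0), np.float64(-13.0)), ((np.int64(245), 203), np.float64(512.0), np.float64(-52.0)), ((np.int64(270), 203), np.float64(476.0), np.float64(4.0)), ((np.int64(245), 206), np.float64(521.0), np.float64(-45.0)), ((np.int64(273), 206), np.float64(481.0), np.float64(16.0)), ((np.int64(254), 209), np.float64(518.0), np.float64(-20.0)), ((np.int64(275), 209), np.float64(488.0), np.float64(26.0)), ((np.int64(257), 212), np.float64(522.0), np.float64(-7.0)), ((np.int64(275), 212), np.float64(497.0), np.float64(32.0)), ((np.int64(245), 215), np.float64(548.0), np.float64(-27.0)), ((np.int64(276), 215), n
[... 2409 characters left out ...]
p.float64(-22.0)), ((np.int64(276), 241), np.float64(575.0), np.float64(-54.0)), ((np.int64(234), 244), np.float64(475.0), np.float64(-31.0)), ((np.int64(275), 244), np.float64(569.0), np.float64(-61.0)), ((np.int64(235), 247), np.float64(475.0), np.float64(-40.0)), ((np.int64(274), 247), np.float64(564.0), np.float64(-69.0)), ((np.int64(237), 250), np.float64(477.0), np.float64(-50.0)), ((np.int64(272), 250), np.float64(556.0), np.float64(-75.0)), ((np.int64(240), 253), np.float64(481.0), np.float64(-60.0)), ((np.int64(269), 253), np.float64(547.0), np.float64(-81.0)), ((np.int64(245), 256), np.float64(490.0), np.float64(-71.0)), ((np.int64(264), 256), np.float64(533.0), np.float64(-85.0))]
```

View pics/p3.png

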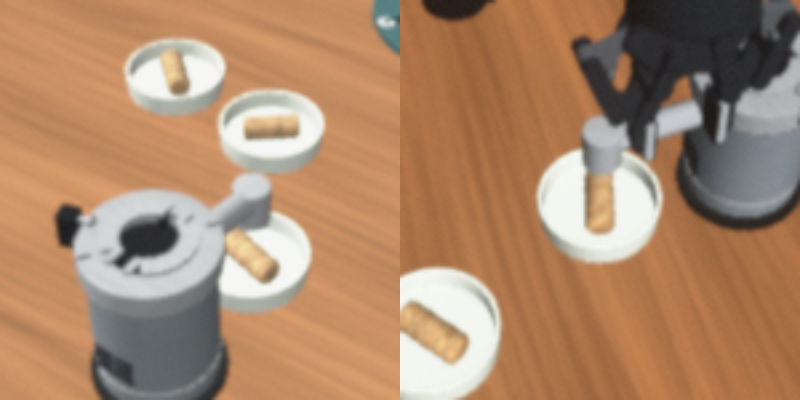

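The dish rim in the side view spans x 475 to 588, giving a centre near (531.5,-14). That is about 5 mm from under the spout, so the dish is placed. Next I'll go to the lid and stop short of it for a look with the wrist camera.

```bash
python3 -m crank '{"delta_pos":[[4.6,0,0],[4.6,0,0],[4.6,0,0],[4.6,0,0],[4.6,0,0]],"yaw":[0,0,0,0,0],"hand":[5,5,5,5,5]}'
python3 -m crank '{"delta_pos":[[4.6,0,0],[4.6,0,0],[4.6,0,0],[4.6,0,0],[4.3,-1.2,0]],"yaw":[0,0,0,0,0],"hand":[5,5,5,5,5]}'
python3 -m crank '{"delta_pos":[[0,0,0],[0,0,0],[0,0,0],[0,0,0],[0,0,0]],"yaw":[-8,-8,-8,-8,-8],"hand":[5,5,5,5,5]}'
python3 -c "from plant import robot;print(robot.sense()['joints'])"
python3 -m crank '{"delta_pos":[[0,0,0],[0,0,0],[0,0,0],[0,0,0],[0,0,0]],"yaw":[-8,-8,-8,-5,0],"hand":[5,5,5,5,5]}'
python3 - <<'E'
from h import *
from plant import robot,imaging
import pickle
print(robot.sense()['joints'])
w=imaging.get_image("wrist");cv2.imwrite("pics/w4.png",w["image"]);pickle.dump(w,open("w4.pkl","wb"))
E
```

```text
time_s: 5.9
ee_pos: [532.4, 66.1, 280.0]
orientation: [0.707, 0.707, -0.001, -0.001]
ft_force: [0.6, -0.7, 0.1]
gripper_width: 50.4
time_s: 6.4
ee_pos: [521.2, 293.2, 279.3]
orientation: [0.707, 0.707, -0.001, -0.0]
ft_force: [0.7, -0.2, -0.9]
gripper_width: 50.0
time_s: 6.9
ee_pos: [520.9, 291.2, 279.7]
orientation: [0.42, 0.907, -0.001, -0.001]
ft_force: [0.1, -0.1, -0.7]
gripper_width: 49.6
[ 3.73291079e-01  3.86493974e-01  2.67130266e-01  1.45391960e+00
 -2.55123468e-05  1.24037234e+00]
time_s: 7.4
ee_pos: [521.0, 291.2, 279.9]
orientation: [0.182, 0.983, -0.001, -0.001]
ft_force: [0.2, -0.5, 0.1]
gripper_width: 50.1
[ 3.73261176e-01  3.86354106e-01  2.67472158e-01  1.45405618e+00
 -1.85886932e-05  7.38770347e-01]
```

View pics/w4.png

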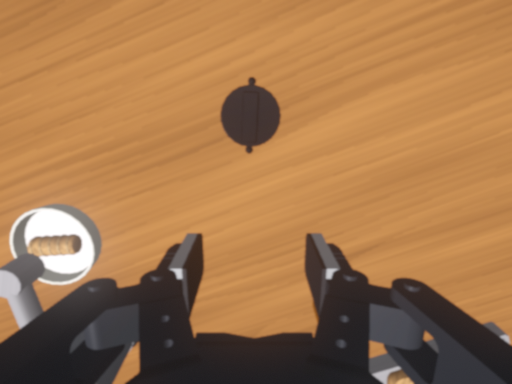

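The wrist view shows the lid from above: disc at (251,115), nubs at (252,81) and (249,149), almost in line with the tool's x. I'll measure it.

```bash
cat > lid.py <<'E'
import sys,pickle
from h import *
w=pickle.load(open(sys.argv[1],"rb"));tcp=np.array([float(sys.argv[2]),float(sys.argv[3])])
g=w["image"][40:200,180:330].max(2)
m=(g<95).astype(np.uint8)
q=max(cv2.findContours(m,cv2.RETR_EXTERNAL,cv2.CHAIN_APPROX_NONE)[0],key=cv2.contourArea)[:,0]+[180,40]
P=np.array([onz(w,*p,21)[:2] for p in q])
c=(P.max(0)+P.min(0))/2
for _ in range(20):
    r=np.hypot(*(P-c).T); k=P[r<40.5]; A=np.c_[2*k,np.ones(len(k))]; s=np.linalg.lstsq(A,(k**2).sum(1),rcond=None)[0]; c=s[:2]
R=np.sqrt(s[2]+c@c); r=np.hypot(*(P-c).T); n=P[r>43]-c
a=np.arctan2(n[:,1],n[:,0]); a2=.5*np.arctan2(np.sin(2*a).mean(),np.cos(2*a).mean())
print("centre",c.round(1),"R",R.round(1),"nub r",r.max().round(1),"nub groups",len(n),"angle",np.degrees(a2).round(1), "per-nub",np.degrees([a[n[:,0]<0].mean() if True else 0,a[n[:,0]>0].mean()]).round(1))
x,y,z,ww=w.get("q") if "q" in w else eval(sys.argv[4])
from scipy.spatial.transform import Rotation as Ro
M=Ro.from_quat([x,y,z,ww]).as_matrix(); print("tool x ang",np.degrees(np.arctan2(M[1,0],M[0,0])).round(2),"tool shift",(M[:,:2].T@np.r_[c-tcp,0]).round(1))
E
python3 lid.py w4.pkl 521 291.2 "(0.182,0.983,-0.001,-0.001)"
```

```text
centre [465.5 306.1] R 35.9 nub r 44.8 nub groups 7 angle -23.2 per-nub [156.6 -23.1]
tool x ang 159.02 tool shift [57.1 -6. ]
```

```bash
python3 -m crank '{"delta_pos":[[0,-0.5,3],[0,0,3],[0,0,3],[0,0,3],[0,0,0]],"yaw":[2,0,0,0,0],"hand":[5,5,5,5,5]}'
python3 - <<'E'
from h import *
from plant import robot,imaging
import pickle
s=robot.sense()
w=imaging.get_image("wrist");w["q"]=s["orientation"];cv2.imwrite("pics/w5.png",w["image"]);pickle.dump(w,open("w5.pkl","wb"))
print(s["ee_pos"],s["orientation"]); print("cam offset in tool", w["T"][:3,3]-s["ee_pos"])
E
```

```text
time_s: 7.95
ee_pos: [517.3, 286.1, 157.5]
orientation: [0.201, 0.98, -0.002, -0.003]
ft_force: [-0.7, 0.6, 0.1]
gripper_width: 50.2
[517.30284439 286.10099519 157.53802682] [ 0.20070779  0.97964559 -0.00177413 -0.00278582]
cam offset in tool [-61.16927641  25.63804823 142.61076212]
```

View pics/w5.png

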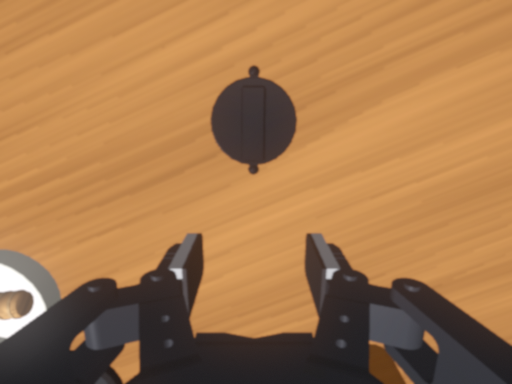

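The lid is centred at (253.5,120) with its bar upright in the image, on the fingers' centreline at column 254.

```bash
python3 lid.py w5.pkl 517.3 286.1
```

```text
centre [465.6 306. ] R 36.4 nub r 44.9 nub groups 16 angle -23.7 per-nub [156.3 -23.7]
tool x ang 156.84 tool shift [55.3 -2. ]
```

```bash
python3 -m crank '{"delta_pos":[[2.75,-0.1,0],[2.75,0,0],[0,0,4],[0,0,4],[0,0,4]],"yaw":[0,0,0,0,0],"hand":[5,5,5,5,5]}'
python3 -m crank '{"delta_pos":[[0,0,0.7],[0,0,0],[0,0,0],[0,0,0],[0,0,0]],"yaw":[0.5,0,0,0,0],"hand":[5,2,1,1,1]}' 60
python3 -m crank '{"delta_pos":[[0,0,0],[0,0,0],[0,0,0]],"yaw":[0,0,0],"hand":[1,1,1]}' 60
python3 -c "
from plant import robot;s=robot.sense();print(s['ee_pos'],s['orientation'],s['ft_force'])"
```

```text
time_s: 8.5
ee_pos: [469.4, 308.4, 42.0]
orientation: [0.2, 0.98, 0.001, 0.001]
ft_force: [0.3, 1.0, -0.7]
gripper_width: 50.4
time_s: 9.0
ee_pos: [469.5, 308.3, 36.3]
orientation: [0.204, 0.979, 0.001, 0.001]
ft_force: [0.0, -0.9, 9.8]
gripper_width: 16.8
time_s: 9.3
ee_pos: [469.5, 308.2, 36.3]
orientation: [0.204, 0.979, 0.001, 0.001]
ft_force: [-0.6, -0.9, 9.1]
gripper_width: 16.8
[469.49981507 308.22001405  36.27159648] [2.03712401e-01 9.79029312e-01 9.77840965e-04 1.38123796e-03] [-0.62238535 -0.93810914  9.10324704]
```

The width of 16.8 mm shows the bar is gripped. The 9 N upward means the tips bear on the disc. I'll lift, turn, and carry the lid towards the grinder, stopping short to look.

```bash
python3 -m crank '{"delta_pos":[[0,0,-1],[0,0,-2],[0,0,-4],[0,0,-5],[0,0,-5]],"yaw":[0,0,0,0,0],"hand":[1,1,1,1,1]}' 60
python3 -m crank '{"delta_pos":[[0,0,-4],[0,0,0],[0,0,0],[0,0,0],[0,0,0]],"yaw":[-7,-7,-6.7,0,0],"hand":[1,1,1,1,1]}'
python3 -c "
from plant import robot;s=robot.sense();print(s['ee_pos'],s['orientation'],s['ft_force'],s['joints'])"
python3 -m crank '{"delta_pos":[[-2,-4,0],[-3,-4,0],[-3,-4,0],[-3,-4,0],[-3,-4,0]],"yaw":[0,0,0,0,0],"hand":[1,1,1,1,1]}'
python3 - <<'E'
from h import *
from plant import robot,imaging
import pickle
s=robot.sense();print(s['ee_pos'],s['orientation'],s['ft_force'])
d={n:imaging.get_image(n) for n in("wrist","scene","side")};d["s"]=s;pickle.dump(d,open("v6.pkl","wb"))
cv2.imwrite("pics/w6.png",np.hstack([cv2.resize(d["wrist"]["image"],(400,300))]+[cv2.resize(d["scene"]["image"][100:250,160:360],(400,300))]))
E
```

```text
time_s: 9.8
ee_pos: [467.7, 307.4, 207.4]
orientation: [0.204, 0.979, 0.0, 0.0]
ft_force: [1.3, 1.0, -1.6]
gripper_width: 16.8
time_s: 10.3
ee_pos: [468.1, 307.6, 244.9]
orientation: [0.026, 1.0, 0.0, 0.0]
ft_force: [0.9, 0.5, -1.0]
gripper_width: 16.9
[468.10041057 307.61348565 244.92373193] [2.61804283e-02 9.99657209e-01 9.82544013e-05 2.00546761e-04] [ 0.86811035  0.49520515 -1.0146154 ] [ 4.35909290e-01  3.20517729e-01  7.20805157e-02  1.32191248e+00
 -2.91719074e-06  4.88276131e-01]
time_s: 10.8
ee_pos: [599.0, 99.2, 244.6]
orientation: [0.026, 1.0, 0.0, 0.0]
ft_force: [0.1, 1.5, -2.0]
gripper_width: 17.1
[598.96084319  99.21191399 244.58604356] [2.61111511e-02 9.99659045e-01 3.88810754e-05 1.02258942e-05] [ 0.10158106  1.54641921 -1.97350507]
```

View pics/w6.png

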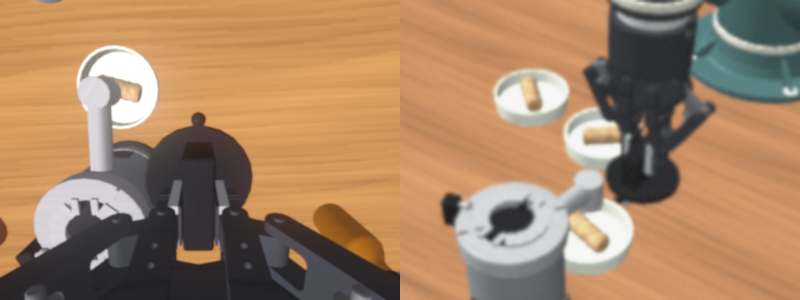

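The lid is held upright and level, with its front nub at (198,117) in the wrist half. I'll move to hover over the mouth.

```bash
python3 -m crank '{"delta_pos":[[-2.1,-2.8,0],[-2.1,-2.8,0],[-2.1,-2.8,0],[-2.2,-2.9,0],[0,0,0]],"yaw":[0,0,0,0,1],"hand":[1,1,1,1,1]}'
python3 -m crank '{"delta_pos":[[0,0,1],[0,0,0],[0,0,0]],"yaw":[0,0,0],"hand":[1,1,1]}'
python3 - <<'E'
from h import *
from plant import robot,imaging
import pickle
d0=pickle.load(open("v6.pkl","rb"));np.set_printoptions(precision=1,suppress=True)
n=onz(d0["wrist"],253.4,150,230);print("nub rel tcp at v6",n-d0["s"]["ee_pos"])
s=robot.sense();print(s['ee_pos'],s['orientation'],s['ft_force'])
d={n:imaging.get_image(n) for n in("wrist","scene","side")};d["s"]=s;pickle.dump(d,open("v7.pkl","wb"))
a=d["scene"]["image"][160:250,170:270];b=d["side"]["image"][130:220,260:360]
cv2.imwrite("pics/w7.png",np.hstack([cv2.resize(a,(400,360),interpolation=3),cv2.resize(b,(400,360),interpolation=3)]))
E
```

```text
time_s: 11.45
ee_pos: [678.9, -18.4, 243.3]
orientation: [0.036, 0.999, -0.0, -0.0]
ft_force: [-0.2, -0.3, -1.2]
gripper_width: 17.1
time_s: 11.75
ee_pos: [676.9, -14.6, 234.3]
orientation: [0.033, 0.999, 0.0, -0.0]
ft_force: [0.2, 0.6, -0.8]
gripper_width: 16.7
nub rel tcp at v6 [-46.7   1.  -14.6]
[676.9 -14.6 234.3] [ 0.  1.  0. -0.] [ 0.2  0.6 -0.8]
```

View pics/w7.png

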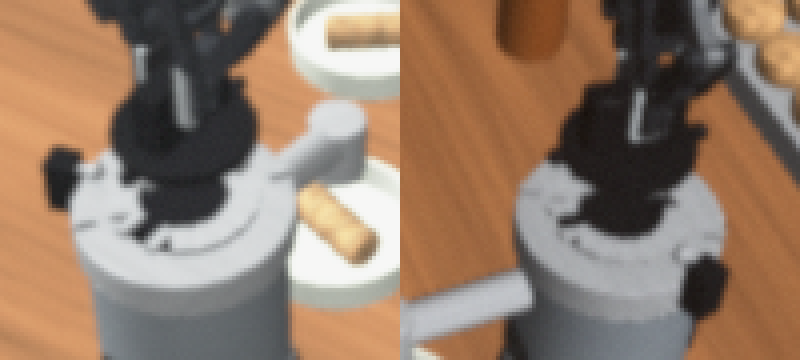

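The lid hovers over the mouth, with its disc centre column within about 1 px of the deck's in both views. I'll refine this numerically from the silhouettes, since only one picture is left to view.

```bash
cat > ax.py <<'E'
import pickle,sys
from h import *
from scipy.optimize import least_squares as LS
d0=pickle.load(open("v0.pkl","rb"))
def edge(line,x0,x1,thr,dark):
    # outermost subpixel crossings
    v=line[x0:x1].astype(float); v=thr-v if dark else v-thr
    k=np.where(v>0)[0]; 
    if len(k)<3: return None
    a,b=k[0],k[-1]
    if a==0 or b==len(v)-1: return None
    return x0+a-v[a]/(v[a]-v[a-1]), x0+b+v[b]/(v[b]-v[b+1])
def scan(c,r0,r1,x0,x1,ch,thr,dark,lab):
    ch=ch(c["image"]); out=[]
    for r in range(r0,r1):
        e=edge(ch[r],x0,x1,thr,dark)
        if e: out.append((r,)+e)
    for o in out: print(lab,o[0],round(o[1],1),round(o[2],1),"w",round(o[2]-o[1],1),"mid",round((o[1]+o[2])/2,2))
sat=lambda im:cv2.cvtColor(im,cv2.COLOR_BGR2HSV)[...,1]; val=lambda im:im.max(2)
if __name__=="__main__":
    d=pickle.load(open(sys.argv[1],"rb"))
    scan(d0["scene"],210,232,178,262,sat,90,True,"deck scene")
    scan(d0["side"],183,206,275,352,sat,90,True,"deck side")
    scan(d["scene"],186,202,185,248,val,85,True,"disc scene")
    scan(d["side"],158,175,290,347,val,85,True,"disc side")
    for n in("scene","side"):
        for p in((675,-18,164),(676,-16,218)):
            u0=proj(d[n],p);print(n,p,np.round(u0,1),"dx",np.round(np.subtract(proj(d[n],np.add(p,(10,0,0))),u0),2),"dy",np.round(np.subtract(proj(d[n],np.add(p,(0,10,0))),u0),2))
E
python3 ax.py v7.pkl
```

```text
deck scene 210 182.3 244.5 w 62.2 mid 213.38
deck scene 211 183.6 244.4 w 60.8 mid 214.03
deck scene 212 185.5 244.4 w 58.9 mid 214.97
deck scene 213 186.2 244.4 w 58.2 mid 215.31
deck scene 214 186.4 244.3 w 57.9 mid 215.37
deck scene 215 186.5 244.1 w 57.6 mid 215.34
deck scene 216 186.7 244.0 w 57.3 mid 215.35
deck scene 217 186.9 243.9 w 57.0 mid 215.41
deck scene 218 187.1 243.8 w 56.7 mid 215.42
deck scene 219 187.2 243.6 w 56.4 mid 215.4
deck scene 220 187.3 243.4 w 56.1 mid 215.37
deck scene 221 187.5 243.3 w 55.8 mid 215.43
deck scene 222 187.9 243.0 w 55.1 mid 215.42
deck scene 223 188.2 242.6 w 54.4 mid 215.38
deck scene 224 188.4 242.1 w 53.7 mid 215.21
deck scene 225 188.7 241.8 w 53.1 mid 215.28
deck scene 226 189.2 241.8 w 52.6 mid 215.5
deck scene 227 189.6 241.8 w 52.2 mid 215.7
deck scene 228 190.2 241.8 w 51.6 mid 216.04
deck scene 229 191.1 241.8 w 50.8 mid 216.46
deck scene 230 191.4 241.8 w 50.4 mid 216.62
deck scene 231 191.7 241.9 w 50.2 mid 216.77
deck side 183 287.9 340.7 w 52.8 mid 314.34
deck side 184 287.8 341.0 w 53.2 mid 314.38
deck side 185 287.8 341.1
[... 1533 characters left out ...]
165 299.6 334.1 w 34.5 mid 316.83
disc side 166 299.3 333.8 w 34.5 mid 316.53
disc side 167 298.1 333.7 w 35.5 mid 315.89
disc side 168 297.0 333.6 w 36.6 mid 315.28
disc side 169 296.7 333.3 w 36.7 mid 315.0
disc side 170 297.3 333.2 w 35.8 mid 315.24
disc side 171 301.3 332.8 w 31.6 mid 317.06
disc side 172 302.2 332.4 w 30.3 mid 317.3
disc side 173 302.7 331.6 w 28.8 mid 317.17
disc side 174 304.0 330.6 w 26.5 mid 317.3
scene (675, -18, 164) [214.9 209.6] dx [-2.87  2.89] dy [3.82 1.87]
scene (676, -16, 218) [213.8 191.7] dx [-3.02  2.88] dy [4.   1.87]
side (675, -18, 164) [314.5 183.2] dx [ 3.99 -0.97] dy [-1.81 -2.98]
side (676, -16, 218) [317.6 165.4] dx [ 4.17 -0.97] dy [-1.92 -2.98]
```

Solved in the same two cameras, the grinder axis is at (675.9,-16.0) and the held lid at (675.5,-11.9). I'll shift -4 mm in y and descend to just above the rim. Seated should read a TCP z of about 191.

```bash
python3 -m crank '{"delta_pos":[[-0.07,-0.4,0],[0,0,1],[0,0,1],[0,0,0],[0,0,0]],"yaw":[0,0,0,0,0],"hand":[1,1,1,1,1]}'
python3 - <<'E'
from h import *
from plant import robot,imaging
import pickle
s=robot.sense();print(s['ee_pos'],s['orientation'],s['ft_force'])
d={n:imaging.get_image(n) for n in("wrist","scene","side")};d["s"]=s;pickle.dump(d,open("v8.pkl","wb"))
from ax import *
scan(d["scene"],192,208,185,248,val,85,True,"disc scene")
scan(d["side"],164,181,290,347,val,85,True,"disc side")
for n in("scene","side"): print(proj(d[n],(676,-16,s['ee_pos'][2]-15)))
E
```

```text
time_s: 12.4
ee_pos: [677.9, -19.9, 213.8]
orientation: [0.033, 0.999, 0.0, -0.0]
ft_force: [0.4, 0.9, -0.9]
gripper_width: 17.1
[677.86109748 -19.92632233 213.8133524 ] [ 3.31777911e-02  9.99449352e-01  6.69540236e-05 -4.70865147e-04] [ 0.40138005  0.894228   -0.88566228]
disc scene 192 199.5 229.5 w 29.9 mid 214.51
disc scene 193 198.6 230.1 w 31.5 mid 214.37
disc scene 194 197.9 230.6 w 32.7 mid 214.22
disc scene 195 197.4 231.0 w 33.7 mid 214.2
disc scene 196 196.8 231.2 w 34.3 mid 214.01
disc scene 197 196.6 231.2 w 34.6 mid 213.9
disc side 164 304.8 331.5 w 26.8 mid 318.16
disc side 165 303.6 331.1 w 27.5 mid 317.39
disc side 166 302.7 331.0 w 28.3 mid 316.84
disc side 167 301.8 331.0 w 29.2 mid 316.41
disc side 168 301.1 331.3 w 30.2 mid 316.24
disc side 169 300.8 334.9 w 34.2 mid 317.86
disc side 170 300.3 335.8 w 35.4 mid 318.06
disc side 171 300.0 335.8 w 35.7 mid 317.89
disc side 172 299.9 334.9 w 35.0 mid 317.42
disc side 173 299.9 334.0 w 34.1 mid 316.97
disc side 174 299.8 333.7 w 33.9 mid 316.72
disc side 175 298.8 333.6 w 34.8 mid 316.21
disc side 176 297.3 333.5 w 36.2 mid 315.41
disc side 177 297.1 333.3 w 36.2 mid 315.2
disc side 178 297.5 333.0 w 35.6 mid 315.25
disc side 179 301.7 332.6 w 30.9 mid 317.12
disc side 180 302.4 332.1 w 29.6 mid 317.27
(np.float64(214.37881066893175), np.float64(198.52864794672772))
(np.float64(316.4868963949272), np.float64(171.6936973560353))
```

```bash
python3 -m crank '{"delta_pos":[[-0.04,0.18,0],[0,0,0.5],[0,0,0.4],[0,0,0.3],[0,0,0]],"yaw":[0,0,0,0,0],"hand":[1,1,1,1,1]}'
python3 -m crank '{"delta_pos":[[0,0,0.3],[0,0,0],[0,0,0]],"yaw":[0,0,0],"hand":[1,1,1]}'
```

```text
time_s: 13.05
ee_pos: [678.4, -18.2, 201.6]
orientation: [0.033, 0.999, 0.0, -0.0]
ft_force: [-1.0, -0.1, -1.2]
gripper_width: 16.5
time_s: 13.35
ee_pos: [678.6, -18.2, 199.3]
orientation: [0.033, 0.999, 0.0, -0.0]
ft_force: [1.1, -0.2, -0.7]
gripper_width: 17.3
```

The foot is already about 7 mm below the rim with no contact force, so I'll continue.

```bash
python3 -m crank '{"delta_pos":[[0,0,0.3],[0,0,0.3],[0,0,0],[0,0,0]],"yaw":[0,0,0,0],"hand":[1,1,1,1]}'
python3 -m crank '{"delta_pos":[[0,0,0.3],[0,0,0],[0,0,0]],"yaw":[0,0,0],"hand":[1,1,1]}'
```

```text
time_s: 13.75
ee_pos: [678.6, -18.2, 193.2]
orientation: [0.033, 0.999, 0.0, -0.0]
ft_force: [-0.1, 0.7, -1.2]
gripper_width: 17.3
time_s: 14.05
ee_pos: [678.8, -18.3, 191.3]
orientation: [0.033, 0.999, -0.0, 0.001]
ft_force: [-1.5, -0.0, 8.4]
gripper_width: 17.0
```

Contact came at z 191.3 with 8 N, exactly where the seated height was predicted. I'll press a little, hold, then begin the clockwise twist.

```bash
python3 -m crank '{"delta_pos":[[0,0,0.05],[0,0,0],[0,0,0]],"yaw":[0,0,0],"hand":[1,1,1]}' 80
python3 -m crank '{"delta_pos":[[0,0,0],[0,0,0],[0,0,0],[0,0,0],[0,0,0]],"yaw":[4,4,4,0,0],"hand":[1,1,1,1,1]}'
python3 -c "
from plant import robot;s=robot.sense();print(s['ee_pos'],s['orientation'],s['ft_force'],s['torque'],s['joints'][5])"
```

```text
time_s: 14.35
ee_pos: [678.9, -18.3, 191.3]
orientation: [0.033, 0.999, -0.0, 0.001]
ft_force: [-4.3, -1.2, 13.9]
gripper_width: 16.1
time_s: 14.85
ee_pos: [679.2, -18.7, 191.4]
orientation: [0.138, 0.99, -0.0, 0.001]
ft_force: [-1.3, -3.2, 14.2]
gripper_width: 16.6
[679.21262375 -18.65199349 191.39156808] [ 1.37719137e-01  9.90470192e-01 -3.52604303e-04  1.45364995e-03] [-1.32346959 -3.20141508 14.17247474] [-0.3404471   0.57345888 -0.0711331 ] 0.12935767223546604
```

```bash
python3 -m crank '{"delta_pos":[[0,0,0],[0,0,0],[0,0,0],[0,0,0],[0,0,0]],"yaw":[4,4,4,0,0],"hand":[1,1,1,1,1]}'
python3 -m crank '{"delta_pos":[[0,0,0],[0,0,0],[0,0,0],[0,0,0],[0,0,0]],"yaw":[4,4,2,0,0],"hand":[1,1,1,1,1]}'
python3 - <<'E'
from h import *
from plant import robot,imaging
import pickle
s=robot.sense();print(s['ee_pos'],s['orientation'],s['ft_force'],s['torque'],s['gripper_width'])
print("lid ang", np.degrees(2*np.arctan2(*s['orientation'][:2])))
d={n:imaging.get_image(n) for n in("wrist","scene","side")};d["s"]=s;pickle.dump(d,open("v9.pkl","wb"))
a=d["scene"]["image"][170:245,175:275];b=d["side"]["image"][145:220,240:340]
cv2.imwrite("pics/w9.png",np.vstack([np.hstack([cv2.resize(a,(400,300),interpolation=3),cv2.resize(b,(400,300),interpolation=3)]),np.hstack([cv2.resize(d["wrist"]["image"],(400,300)),cv2.resize(d["side"]["image"],(400,300))])]))
from ax import *
scan(d["side"],170,190,285,347,val,85,True,"disc side")
E
```

```text
time_s: 15.35
ee_pos: [679.2, -18.9, 191.3]
orientation: [0.24, 0.971, -0.0, 0.002]
ft_force: [-2.3, -5.0, 12.8]
gripper_width: 16.5
time_s: 15.85
ee_pos: [678.9, -19.0, 191.3]
orientation: [0.324, 0.946, -0.0, 0.001]
ft_force: [-4.0, -4.7, 13.7]
gripper_width: 16.8
[678.92380879 -18.98941912 191.32916227] [ 3.24173981e-01  9.45996450e-01 -4.78259286e-04  1.31044583e-03] [-3.98069378 -4.68815323 13.71427885] [-0.74714489  0.83829408  0.08096261] 16.82848597552275
lid ang 37.83111498257378
disc side 170 303.8 330.2 w 26.5 mid 317.01
disc side 171 302.8 330.1 w 27.2 mid 316.45
disc side 172 302.0 329.8 w 27.8 mid 315.87
disc side 173 301.1 329.5 w 28.4 mid 315.33
disc side 174 297.0 329.5 w 32.5 mid 313.27
disc side 175 296.0 329.9 w 33.9 mid 312.96
disc side 176 296.1 330.3 w 34.3 mid 313.2
disc side 177 297.2 330.8 w 33.6 mid 314.03
disc side 178 298.7 331.3 w 32.5 mid 315.01
disc side 179 298.9 331.5 w 32.6 mid 315.2
disc side 180 299.0 331.7 w 32.7 mid 315.32
disc side 181 299.1 331.9 w 32.8 mid 315.54
disc side 182 299.4 332.5 w 33.1 mid 315.99
disc side 183 299.7 334.4 w 34.7 mid 317.04
disc side 184 299.6 335.2 w 35.6 mid 317.39
disc side 185 299.5 335.2 w 35.7 mid 317.34
disc side 186 300.1 334.0 w 34.0 mid 317.05
disc side 187 302.4 329.9 w 27.5 mid 316.18
disc side 188 303.4 329.2 w 25.8 mid 316.32
disc side 189 288.9 327.9 w 39.1 mid 308.4
```

View pics/w9.png

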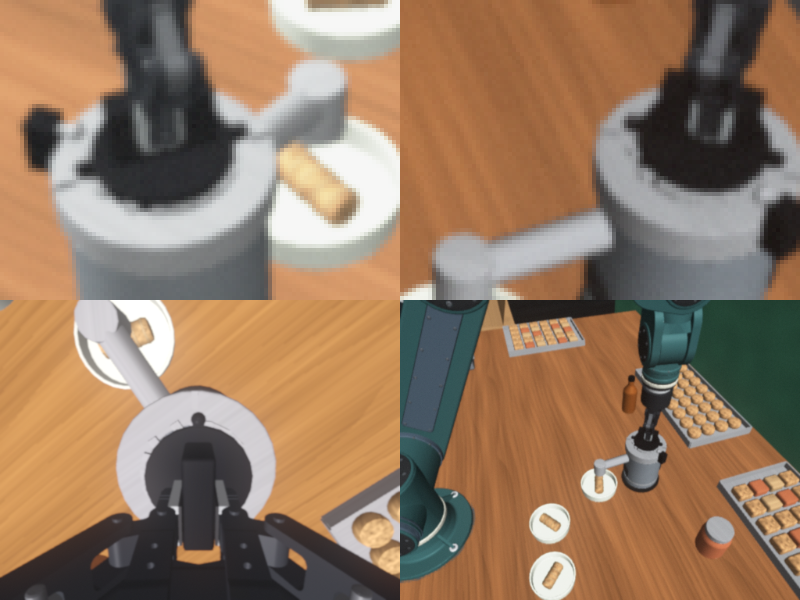

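The lid sits flush on the rim, upright and turned, with its side-view nubs at crop (625,112) and (780,157). The dish is under the spout, and the jar and bottle look unmoved; the turner is out of these views. Next is a numeric check of the lid's angle and centre, the dish, and the bystanders.

Run:
```python
import pickle
from h import *
d=pickle.load(open("v9.pkl","rb"));d0=pickle.load(open("v0.pkl","rb"));S,D,W=d["scene"],d["side"],d["wrist"]
np.set_printoptions(precision=1,suppress=True)
f=lambda a,b:np.degrees(np.arctan2(b[1]-a[1],b[0]-a[0]))
a,b=onz(D,296,175.2,174),onz(D,335.3,184.5,174);print("side nubs",a,b,(a+b)/2,f(a,b),np.hypot(*(a-b)[:2]))
a,b=onz(S,175+243/4-.4,170+128/4-.4,174),onz(S,175+80/4-.4,170+165/4-.4,174);print("scene nubs",a,b,(a+b)/2,f(a,b),np.hypot(*(a-b)[:2]))
# pipe/spout direction from wrist now (same camera as lid): spout top and nub
sp=onz(W,97*1.28,318*1.28-384,118);nb=onz(W,198*1.28,417*1.28-384,174);print("wrist spout",sp,"nub",nb,"ang spout->axis", f(sp,np.array([675.9,-16,0])))
# bystander change between first and present views
for n,x,y,w,h in (("scene",30,130,100,60),("scene",80,190,50,60),("scene",315,320,50,64),("side",375,270,60,65)):
    A,B=[cv2.cvtColor(k[n]["image"][y:y+h,x:x+w],cv2.COLOR_BGR2GRAY).astype(np.float32) for k in(d0,d)]
    print(n,x,y,"shift px",np.round(cv2.phaseCorrelate(A,B)[0],2),"absdiff",np.abs(A-B).mean().round(2))
m=cv2.cvtColor(D["image"],cv2.COLOR_BGR2HSV);m=(m[...,1]<60)&(m[...,2]>120)
for y in range(217,246,4):
    x=np.where(m[y,220:290])[0]+220;print(y,onz(D,x.min(),y,28)[:2],onz(D,x.max(),y,28)[:2])
```

```text
side nubs [640.   10.1 174. ] [712.7 -44.4 174. ] [676.3 -17.1 174. ] -36.845148609707984 90.8106683672392
scene nubs [639.8  10.4 174. ] [708.  -44.9 174. ] [673.9 -17.2 174. ] -39.01002967397692 87.78242535558155
wrist spout [536.1 -11.5 118. ] nub [642.2   8.3 174. ] ang spout->axis -1.8411838809179024
scene 30 130 shift px [-0.   0.1] absdiff 5.66
scene 80 190 shift px [ 0. -0.] absdiff 5.07
scene 315 320 shift px [0. 0.] absdiff 4.45
side 375 270 shift px [0. 0.] absdiff 1.39
217 [519.9  42.3] [573.9  24.8]
221 [501.5  34.6] [584.1   7.9]
225 [490.7  24.6] [589.4  -7.3]
229 [482.5  14.1] [587.4 -19.8]
233 [476.7   3. ] [585.4 -32.1]
237 [475.8  -9.4] [581.2 -43.5]
241 [474.9 -21.6] [574.7 -53.9]
245 [473.9 -33.5] [568.3 -64.1]
```

The lid angle is -37.9° ±1, which is 0.58 to 0.63 rad from the gaps. Its centre is within about 2 mm of the axis, the dish is unchanged, and the bystanders have not moved. Handing in.

```bash
python3 -c "
from plant import robot;print(robot.close_job())"
```

```text
the job is handed in; nothing more can be done
None
```

I slid the farthest dish under the spout with two fingers and without lifting it. I then seated the lid in the grinder's mouth, twisted it clockwise to the half-way rib, and handed in while holding it at 80 N. The job ended at about 16 s of the 61 s allowed; the hand-in gave no verdict.

Last checks:
- **Dish:** its centre is about 5 mm from under the spout.
- **Lid seating:** it stopped hard at the predicted seated height (tool z 191.3 mm under 14 N). Its centre is within about 2 mm of the grinder axis.
- **Lid turn:** about 0.58 to 0.63 rad from the gaps, which leaves the coupling at 0.43 rad or more even with full play. No click was seen in the motion, but I could not read the coupling directly.
- **Bystanders:** the bottle, jar and turner showed no shift above 0.1 px.

Three readings disagreed, all within tolerance:
- **Grinder direction:** estimates ran from about -2° to -5°.
- **Lid on the counter:** the wrist and fixed cameras differed by about 4 to 5 mm, so I aligned the lid using the same two fixed cameras for both parts.
- **Grasp height:** on gripping the lid, the tool stopped 6 mm higher than I had aimed for, at 9 N. The grip held anyway.

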